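# Set the slicer's thickness knob and gauge its ramp plate

### The arm

A 6-joint arm with a two-finger parallel gripper is mounted at the origin on a cart in front of the work surface, level with it; the furniture and walls round the work are solid. World frame = base frame: x ahead of the robot, y to its left, z up, the work surface at z = 0. Lengths are in m, angles in rad, forces in N, time in s.
With the tool pointing down it reaches from about 0.4 to 0.825 m from the base axis. Payload 7 kg.
Tool frame: the origin (TCP) lies at the very end of the fingers, on their centre line; the grasp point (between the pads) lies 19 mm behind it (tcp_to_grasp is the distance from the TCP to the grasp point, in m); x points along the fingers, z is the direction in which the jaws open and shut, and the axes are right-handed (so a half turn about x gives the same grasp; the last joint's range is limited). The gripper opens to 88 mm and grips with 3 to 60 N. Pads are 19 mm wide; open, the fingers measure 130 mm over their backs; the gripper's body (78 mm by 193 mm) begins 47 mm behind the grasp point.
Start: joints at [-0.843, 0.359, 0.012, 0, -1.224, -0.288], TCP at [0.287, -0.611, 0.227] pointing down, gripper open.
Joint ranges: [-3.07, 3.07], [-1.43, 2.12], [-1.02, 1.25], [-3.03, 1.67], [-3.05, -0], [-3.03, 3.03]. Speed limits (rad/s): [2.39, 2.39, 3.01, 3.14, 3.14, 3.14].

### API

Orientations are given as [roll, pitch, yaw] about the fixed x, y, z axes, in that order (R = Rz(yaw) Ry(pitch) Rx(roll)).
In Python, from station import get_state, grab_frame, job_done, tcp_to_grasp gives the robot as it stands. The module is installed in compiled form; this text tells all that it offers.
- The arm moves only by the shell command python3 -m crank 'ROWS' [FORCE]. ROWS is JSON, a list of rows, each a list of 7 numbers: the shift along the tool's x, y, z in m, then the turn, a rotation vector about the tool's x, y, z in rad, then the opening, from 0 (shut) to 1 (fully open). In form: [[x, y, z, wx, wy, wz, fingers], ...]. A call has 1 to 10 rows; each row is the pose to reach, as a shift and turn from the pose commanded when the call began, along the tool's axes at that moment; what a row does not reach only later rows make up. A row lasts 1/8 s, in which the tool goes at most 62.5 mm and 10.7 degrees, less where a joint would pass 70% of its speed; a pose out of reach is approached as far as the arm can. A call with a gripper value outside its range is refused whole. The fingers move at their own pace and stop on an object; FORCE is the grip in N (left out, the last holds). Time passes only in rows, so rows that repeat a pose let the fingers close. It gives the time, the measured TCP pose, the force and the opening at its end, in the units of the state.
- get_state(): the state, without advancing time (a new reading comes with each control period).
- grab_frame(name): name is "side" or "top" or "wrist"; returns a dict with "pixels" (400x640x3 uint8, red, green, blue), "vfov" (degrees; the focal length in pixels is half the picture's height over the tangent of half this angle, whatever the lens; pixels are square), "cx", "cy" (the principal point, pixels), "k1" (the pictures are not rectified: a ray, as slopes to the right and down, at radius r is drawn at 1 + k1 r^2 times it, then the intrinsics apply), "extrinsics" (4x4, takes a point from world to camera coordinates). Camera axes: x right, y up, looking along -z (the intrinsics and any distortion apply to the point x, -y, -z); pixel columns grow to the right and rows downward; lengths in m; the calibration is good to about 2 mm. A picture is of the moment at which its call begins. There is no depth.
- job_done(): hands the job in, once; it reports no verdict.
The state is a dict: "t": time; "q": joint angles; "qd": joint speeds; "joint_efforts": joint torques, N m; "eef_pos": TCP position; "ee_rot": TCP orientation; "force": force on the tool from outside, world axes, zero at the start; "moment": the same for the moment, N m; "width": finger opening in m.
Only numpy, scipy, OpenCV 4.12 (cv2) and the standard library are available. Lean on these libraries where they do the work, as an engineer would, in place of code of your own. Each camera call takes 0.05 s, during which the arm holds its last target.

### The job

Turn the thickness knob of the bench slicer until its pointer stands at the thick index mark and let go of it. Then take the plunger gauge out of its stand and hold it square to the sloping ramp plate, with its tip on the ringed test spot, pressing lightly so that the spring plunger goes about half-way in (6 mm of its 12 mm) and never to its stop. Finish while holding it there, the knob still at its mark, and do not disturb the other things on the table.

Things in the scene. Friction and masses are not known exactly. Their poses are not given: they have to be found in the camera images.
- slicer_knob (a joint): angle of the slicer's thickness knob: 0 as built with the pointer straight to the slicer's right (its -y), growing clockwise seen from above, stop at 2.4; the thick index mark (pointer straight to the slicer's front) is at 1.571 rad. Stiff turn of about 0.08 N m; it stays where it is left. Turning it up lowers the ramp plate by 3 mm per radian, square to the plate
- knob_grip (a point): centre of the knob's bar grip, on the knob's vertical axis: black bar 40 mm long, 13 mm thick, 24 mm tall (from 12 mm below to 12 mm above this point) on a 42 mm disc, on a white pedestal 66 x 66 mm and 85 mm tall. The point's x axis runs along the bar, toward the pointer end (white line)
- knob_pointer (a point): end of the knob's pointer, 24 mm from its axis, at the height of the pedestal's top
- index_mark (a point): inner end of the thick black index mark on the pedestal's top, 24 mm from the knob's axis toward the slicer's front; the mark also runs down the front face. The thin short ticks are not the index
- ramp_plate: steel ramp plate, 132 x 83 x 5 mm, between the slicer's two rails; the rails stand 6 mm above it or a little more. Origin at the centre of its top face; z axis points up square to the plate, x axis up the slope (20 degrees from level, away from the slicer's front), y axis to the slicer's left
- test_spot (a point): the ringed test spot, a dark ring 20 mm across with a centre dot, at the centre of the ramp plate's top face (axes as the plate's)
- gauge: the loose plunger gauge, about 0.12 to 0.2 kg, upright in its stand. Origin at the centre of the underside of its flange (34 mm across, 6 mm thick), on its axis; z axis along the gauge up to its handle. Above the flange a grey handle 24 mm (x) by 30 mm (y) by 70 mm tall, with a black display on its -x face; below it a barrel 16 mm across and 20 mm long, then the thin plunger
- gauge_grip (a point): centre of the gauge's handle, 41 mm above its origin along the axis; the handle's top is 35 mm above this point
- gauge_tip (a point): end of the gauge's round plunger tip (6 mm across), on the gauge's axis; 79 mm below the centre of the handle when the plunger is out
- gauge_plunger (a joint): how far the plunger is pushed in, m: 0 fully out, 0.012 at its stop. The spring pushes 2 N at first and 0.5 N more per mm
- stand_top (a point): centre of the mouth of the fixed gauge stand, 50 mm above the table: an upright tube 46 mm across with a 21 mm bore, on a disc 80 mm across. The gauge's flange rests on the tube with its barrel and plunger (38 mm) hanging free in the bore; it lifts straight up
- tub_1: bystander: tub with a lid, 73 mm across, 47 mm tall, origin under its centre
- tub_2: bystander: tub, 73 mm across, 64 mm tall, origin under its centre
- measure_spoon: bystander: measuring spoon, 125 mm long, origin under its centre
- brush: bystander: pastry brush, 203 mm long, origin under its centre
- shaker: bystander: shaker, 72 mm across, 88 mm tall, origin under its centre
- spatula: bystander: spatula, 202 mm long, origin under its centre
Things that resemble listed ones, but are neither listed nor needed, are in the scene too. What is shaped like the part that bears stand_top but red is not meant.

How it is judged:
On the way, in this order (a step that is already met when the one before it is completed fails the run):
1. the knob stands at the index mark (within 0.1 rad) and is let go (the hand has drawn back 50 mm), the gauge still in its stand (value of joint slicer_knob between 1.471 and 1.671 rad and distance between the grasp point and knob_grip above 0.05 m and z of gauge_tip in the frame of stand_top below -0.03 m), for 0.2 s.
2. the gauge is lifted clear of its stand (z of gauge_tip in the frame of stand_top above 0.01 m and contact force between the fingers and gauge above 1 N), for 0.1 s.
At the end, for the whole second after the job is handed in: The knob is within 0.1 rad of the index mark; the gripper holds the gauge still with its tip within 7 mm of the centre of the test spot, its axis within 0.12 rad (7 degrees) of square to the ramp plate, the plunger pushed in 3 to 9 mm, pressing on the plate with 1.5 to 10 N (value of joint slicer_knob between 1.471 and 1.671 rad and distance between gauge_tip and test_spot below 0.007 m and angle between the z axis of gauge and the z axis of ramp_plate, either way round below 0.12 rad and value of joint gauge_plunger between 0.003 and 0.009 m and contact force between gauge and ramp_plate between 1.5 and 10 N and contact force between the fingers and gauge above 1 N and linear speed of gauge below 0.02 m/s); the arm keeps its last pose, push and grip.
It fails at once if the plunger is driven to its stop (value of joint gauge_plunger above 0.0115 m).
It fails at once if a bystander is moved by more than 25 mm (distance of any of tub_1, tub_2, measure_spoon, brush, shaker, spatula from where it was at the start of the episode above 0.025 m).
It also fails if it takes over 59 s, if anything falls off the work surface, if the arm or the gripper's body presses on something with over 40 N, if the wrist force passes 120 N, or if a joint passes its speed limit or range.

## Working session

There is one attempt and no reset: what is moved stays moved. The work goes in short steps, Python scripts to look and compute and a shell command to move; the robot and the scene stay as the last step left them, time stands still between calls to the robot, and variables do not carry over. Pictures are saved under pics/ and viewed, and the job is handed in when it is done.

```bash
mkdir -p pics; ls
python3 - <<'E'
from station import get_state, grab_frame, tcp_to_grasp
import cv2,numpy as np
s=get_state();print({k:np.round(v,3).tolist() for k,v in s.items()}, tcp_to_grasp)
for n in ["side","top","wrist"]:
    f=grab_frame(n);cv2.imwrite(f"pics/{n}0.png",f["pixels"][:,:,::-1])
    print(n,f["vfov"],f["cx"],f["cy"],f["k1"],np.round(f["extrinsics"],3).tolist())
E
```

```text
pics
{'t': 0.0, 'q': [-0.843, 0.359, 0.011, -0.0, -1.224, -0.288], 'qd': [-0.0, 0.0, 0.001, -0.0, -0.002, -0.0], 'joint_efforts': [0.0, -58.271, 29.306, 6.997, 0.007, -0.0], 'eef_pos': [0.287, -0.61, 0.226], 'ee_rot': [0.108, 1.569, 2.118], 'force': [0.748, -0.325, 0.776], 'moment': [-0.023, -0.035, -0.021], 'width': 0.087} 0.0188
side 47.70695184382221 312.7995212785072 197.41634905035346 -0.07785414311473172 [[-0.871, -0.491, 0.007, 0.53], [0.286, -0.496, 0.82, -0.195], [-0.399, 0.716, 0.572, -1.134], [0.0, 0.0, 0.0, 1.0]]
top 47.38424568716481 323.06454180608586 193.40732466699419 -0.07743018574248618 [[0.014, -1.0, 0.015, 0.06], [0.994, 0.016, 0.108, -0.557], [-0.108, 0.013, 0.994, -1.217], [0.0, 0.0, 0.0, 1.0]]
wrist 66.33785047697062 318.826008321497 193.86521117730652 -0.03484467050590944 [[-0.425, 0.905, 0.0, 0.675], [-0.87, -0.408, -0.277, 0.036], [-0.251, -0.118, 0.961, -0.389], [0.0, 0.0, 0.0, 1.0]]
```

View pics/side0.png

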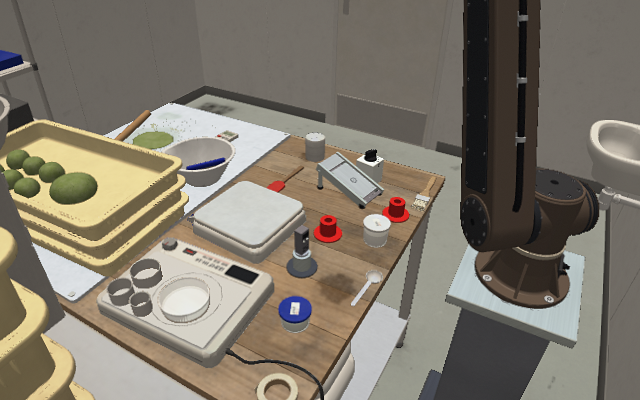

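View pics/top0.png

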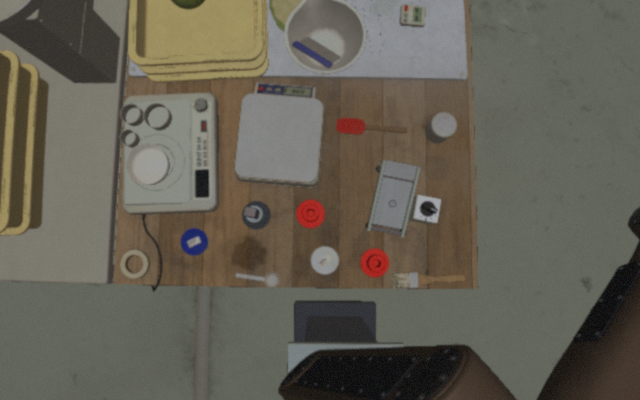

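View pics/wrist0.png

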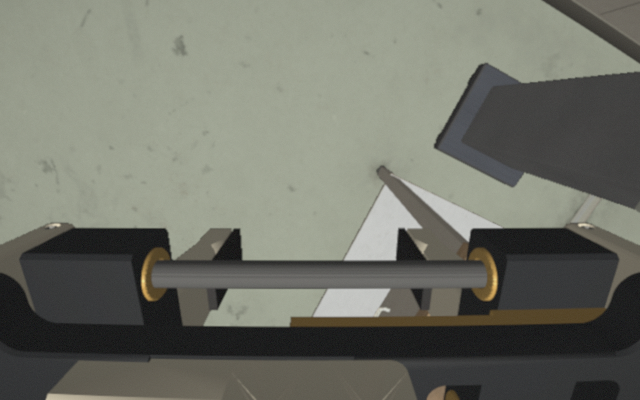

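Side shows the slicer at about (352,180) with the knob near (372,158), and the gauge in its dark grey stand at (302,250). There are two red look-alike stands at (328,230) and (397,208). In the top view the knob is at (428,209), the gauge at (255,214), and the red stands at (311,213) and (375,263). Next: enlarged crops.

```bash
cat > h.py <<'E'
from station import get_state, grab_frame
import cv2,numpy as np
from scipy.spatial.transform import Rotation as R
from scipy.optimize import least_squares
def cam(f):
    fl=200/np.tan(np.radians(f["vfov"]/2)); K=np.array([[fl,0,f["cx"]],[0,fl,f["cy"]],[0,0,1.]])
    E=np.array(f["extrinsics"]); D=np.diag([1,-1,-1.])
    return K,np.array([f["k1"],0,0,0.]),D@E[:3,:3],D@E[:3,3]
def proj(f,P):
    K,d,r,t=cam(f); p,_=cv2.projectPoints(np.atleast_2d(np.array(P,float)),cv2.Rodrigues(r)[0],t,K,d); return p.reshape(-1,2)
def ray(f,px):
    K,d,r,t=cam(f); u=cv2.undistortPoints(np.array([[px]],float),K,d).reshape(2)
    return -r.T@t, r.T@np.array([u[0],u[1],1.])
def atz(f,px,z):
    o,v=ray(f,px); return o+v*(z-o[2])/v[2]
def tri(fs,pxs):
    A=np.zeros((3,3));b=np.zeros(3);L=[]
    for f,p in zip(fs,pxs):
        o,v=ray(f,p);v=v/np.linalg.norm(v);M=np.eye(3)-np.outer(v,v);A+=M;b+=M@o;L.append((o,v,M))
    x=np.linalg.solve(A,b);return x,[np.linalg.norm(M@(x-o)) for o,v,M in L]
def crop(f,name,c,w,k):
    h=int(w*0.75);x0,y0=int(c[0]-w/2),int(c[1]-h/2)
    im=f["pixels"][max(y0,0):y0+h,max(x0,0):x0+w,::-1]
    im=cv2.resize(im,None,fx=k,fy=k,interpolation=cv2.INTER_CUBIC)
    for i in range(0,w,10): cv2.line(im,(i*k,0),(i*k,6 if i%50 else 14),(0,0,255),1)
    for i in range(0,h,10): cv2.line(im,(0,i*k),(6 if i%50 else 14,i*k),(0,0,255),1)
    cv2.imwrite("pics/"+name,im);print(name,"origin",max(x0,0),max(y0,0),"scale",k)
E
python3 - <<'E'
from h import *
s=grab_frame("side");t=grab_frame("top")
crop(t,"t_slicer.png",(405,205),90,8)
crop(s,"s_slicer.png",(355,180),100,8)
crop(t,"t_gauge.png",(258,215),60,12)
crop(s,"s_gauge.png",(302,250),80,10)
E
```

```text
t_slicer.png origin 360 171 scale 8
s_slicer.png origin 305 142 scale 8
t_gauge.png origin 228 192 scale 12
s_gauge.png origin 262 220 scale 10
```

View pics/t_slicer.png

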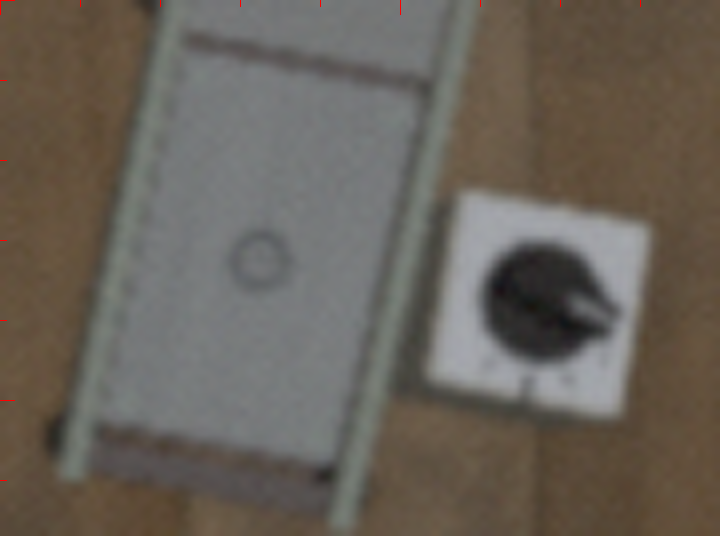

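View pics/s_slicer.png

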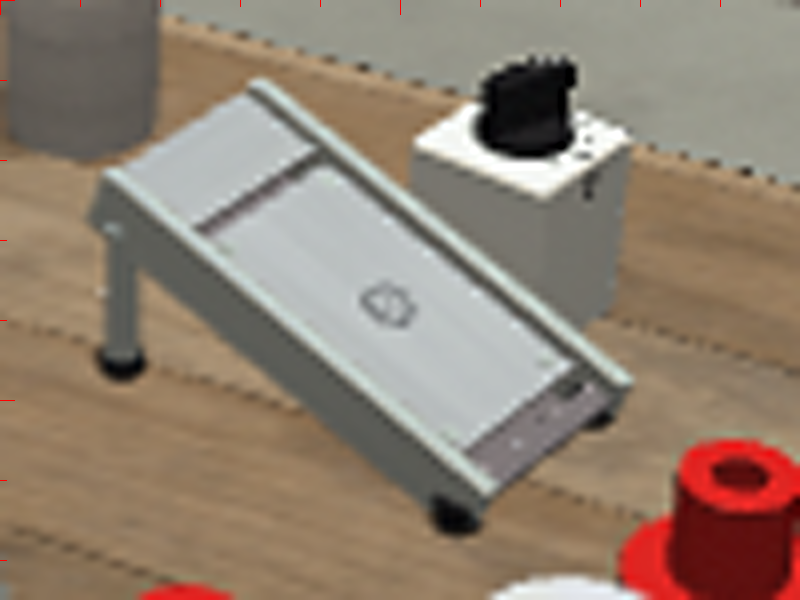

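View pics/t_gauge.png

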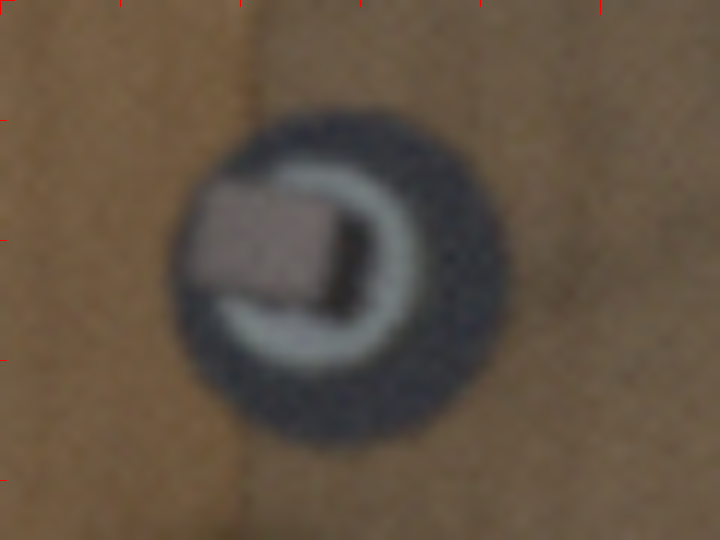

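View pics/s_gauge.png

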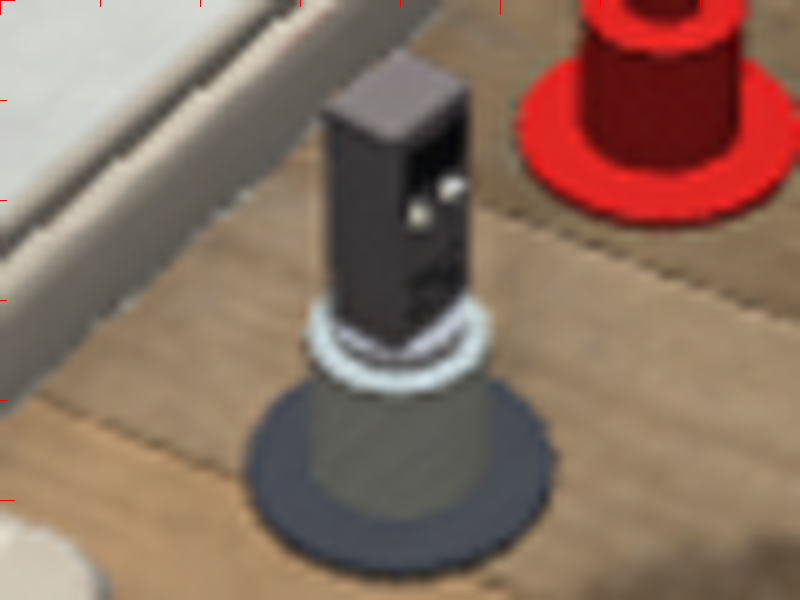

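```bash
cat > fit.py <<'E'
from h import *
s=grab_frame("side");t=grab_frame("top")
T=lambda x,y:(360+x/8,171+y/8); S=lambda x,y:(305+x/8,142+y/8)
# pedestal: params x,y,yaw, slicer x axis = yaw dir ; corners at +-33
def ped(p,z=.085):
    c,sn=np.cos(p[2]),np.sin(p[2]);Rm=np.array([[c,-sn],[sn,c]])
    return lambda a,b:np.r_[p[:2]+Rm@[a,b],z]
tc=[((33e-3,33e-3),T(463,190)),((33e-3,-33e-3),T(650,225)),((-33e-3,-33e-3),T(622,417)),((-33e-3,33e-3),T(428,383))]
sc=[((33e-3,33e-3),S(413,140)),((-33e-3,33e-3),S(543,197)),((-33e-3,-33e-3),S(632,135))]
def res(p,w=True):
    g=ped(p);r=[]
    for q,px in tc:r+=list(proj(t,g(*q))[0]-px)
    for q,px in sc:r+=list(proj(s,g(*q))[0]-px)
    return np.array(r)
o=least_squares(res,[.6,-.2,-.2]);print("ped",o.x.round(4),np.degrees(o.x[2]),o.fun.round(2))
a=atz(t,T(542,300),.1);print("knob disc",a)
print("pointer tip at .085/.12",atz(t,T(612,318),.085),"index in/out",atz(t,T(530,375),.085),atz(t,T(527,402),.085))
print("spot",tri([t,s],[T(260,261),S(390,305)]))
print("rail ends low R",tri([t,s],[T(343,520),S(620,388)]),"low L",tri([t,s],[T(72,475),S(490,492)]))
print("rail high: L",atz(t,T(165,0),.12))
for n,a,b in[("plate hiL",(185,40),(200,232)),("plate hiR",(425,82),(310,155)),("plate loL",(100,432),(465,450)),("plate loR",(330,470),(570,370))]:
    print(n,tri([t,s],[T(*a),S(*b)]))
G=lambda x,y:(228+x/12,192+y/12); H=lambda x,y:(262+x/10,220+y/10)
print("stand disc ctr z~.006",atz(t,G(342,278),.005),atz(s,H(400,468),.005))
print("flange/tube ctr",tri([t,s],[G(312,263),H(400,335)]))
print("handle corners .126:")
for c in[(212,178),(342,198),(320,308),(188,283)]:print(atz(t,G(*c),.126))
for c in[(322,108),(402,50),(468,88),(392,138)]:print(atz(s,H(*c),.126))
for n,f in(("s",s),("t",t)):print(n,ray(f,(320,200))[0])
E
python3 fit.py
```

```text
ped [ 0.5134 -0.205  -0.1761] -10.091469477475057 [-0.59 -0.61  0.49 -0.24 -0.06  0.4  -0.41 -0.08 -0.58 -0.03  0.63 -0.23
  0.84 -0.6 ]
knob disc [ 0.51301888 -0.20202476  0.1       ]
pointer tip at .085/.12 [ 0.5086046  -0.22890364  0.085     ] index in/out [ 0.48953855 -0.20150874  0.085     ] [ 0.48069106 -0.2004411   0.085     ]
spot (array([ 0.5291918 , -0.1188336 ,  0.04737464]), [np.float64(0.00019682367560875627), np.float64(0.00019682367560864926)])
rail ends low R (array([ 0.44332696, -0.15218259,  0.0179807 ]), [np.float64(0.0006576184718664555), np.float64(0.0006576184718665823)]) low L (array([ 0.45746484, -0.05826619,  0.02134416]), [np.float64(0.0006502348174909789), np.float64(0.0006502348174910777)])
rail high: L [ 0.60586972 -0.07645262  0.12      ]
plate hiL (array([ 0.59917314, -0.08980645,  0.0745829 ]), [np.float64(0.000751009076996381), np.float64(0.0007510090769964987)])
plate hiR (array([ 0.58884645, -0.16995145,  0.07113447]), [np.float64(0.001326504652471658), np.float64(0.0013265046524715159)])
plate loL (array([ 0.47202164, -0.06669591,  0.03022874]), [np.float64(0.000747056906242098), np.float64(0.0007470569062421117)])
plate loR (array([ 0.46127578, -0.14622904,  0.02379331]), [np.float64(0.0017682986451724757), np.float64(0.0017682986451723628)])
stand disc ctr z~.006 [0.49483034 0.25224728 0.005     ] [0.49557938 0.25543617 0.005     ]
flange/tube ctr (array([0.49589331, 0.25348844, 0.04845084]), [np.float64(0.00040294892795030035), np.float64(0.0004029489279502684)])
handle corners .126:
[0.50826082 0.26414697 0.126     ]
[0.50449834 0.23675261 0.126     ]
[0.48139079 0.24068995 0.126     ]
[0.48617064 0.26848452 0.126     ]
[0.50875714 0.26781051 0.126     ]
[0.50354061 0.23924677 0.126     ]
[0.48246645 0.243969   0.126     ]
[0.48866208 0.26914301 0.126     ]
s [0.06417386 0.97588426 0.80520605]
t [0.4207468  0.08533723 1.26887826]
```

```bash
cat >> h.py <<'E'
def Rd(jawdeg,tilt=0,tyaw=0):
    """tool down, jaw z along jawdeg azimuth; then tilted by tilt deg about horizontal axis slicer -y.. (normal leans back)"""
    a=np.radians(jawdeg);x=np.array([0,0,-1.]);z=np.array([np.cos(a),np.sin(a),0]);M=np.c_[x,np.cross(z,x),z]
    ax=np.array([-np.sin(np.radians(tyaw)),np.cos(np.radians(tyaw)),0])
    return R.from_rotvec(-np.radians(tilt)*ax).as_matrix()@M
def now():
    s=get_state();return s,np.array(s["eef_pos"]),R.from_euler("xyz",s["ee_rot"]).as_matrix()
def delta(p,M):
    s,c,C=now();d=C.T@(np.array(p)-c);w=R.from_matrix(C.T@M).as_rotvec()
    print("shift",d.round(4).tolist(),"turn",w.round(4).tolist(),"rows>=",max(np.linalg.norm(d)/.0625,np.degrees(np.linalg.norm(w))/10.7).round(1));return d,w
E
python3 - <<'E'
from h import *
s,c,C=now();print(C.round(3));z=C[:,2];print("jaw az",np.degrees(np.arctan2(z[1],z[0])),"q1,q6",np.degrees(s["q"][0]),np.degrees(s["q"][5]))
t=grab_frame("top");sd=grab_frame("side")
print(tri([t,sd],[(360+542/8,171+300/8),(305+528/8,142+72/8)]))
print("top corner px:",proj(t,[[.513,-.204,.085],[.513,-.204,.115]]),proj(sd,[[.513,-.204,.085],[.513,-.204,.115],[.513,-.204,.12]]))
for j in(-10,170): delta([.513,-.204,.19],Rd(j))
E
```

```text
[[-0.    -0.905 -0.426]
 [ 0.    -0.426  0.905]
 [-1.     0.     0.   ]]
jaw az 115.19494859991671 q1,q6 -48.29653207289286 -16.506921461914665
(array([ 0.51148131, -0.19776836,  0.11755743]), [np.float64(0.0001629938840603799), np.float64(0.00016299388406040125)])
top corner px: [[427.10913751 208.94830766]
 [429.93359218 208.07650737]] [[370.48221765 159.03589817]
 [371.22572777 150.75859992]
 [371.35104458 149.36030466]]
shift [0.0365, -0.3774, 0.2719] turn [2.1851, 0.0001, -0.0002] rows>= 11.7
shift [0.0365, -0.3774, 0.2719] turn [-0.9565, 0.0001, 0.0001] rows>= 7.5
```

```bash
python3 -m crank '[[0.036,-0.377,0.272,-0.956,0,0,0.5],[0.036,-0.377,0.272,-0.956,0,0,0.5],[0.036,-0.377,0.272,-0.956,0,0,0.5],[0.036,-0.377,0.272,-0.956,0,0,0.5],[0.036,-0.377,0.272,-0.956,0,0,0.5],[0.036,-0.377,0.272,-0.956,0,0,0.5],[0.036,-0.377,0.272,-0.956,0,0,0.5],[0.036,-0.377,0.272,-0.956,0,0,0.5],[0.036,-0.377,0.272,-0.956,0,0,0.5],[0.036,-0.377,0.272,-0.956,0,0,0.5]]'
python3 - <<'E'
from h import *
delta([.513,-.2035,.099],Rd(170))
f=grab_frame("wrist");cv2.imwrite("pics/w1.png",f["pixels"][:,:,::-1])
print(proj(f,[[.513,-.2035,.104],[.513,-.2035,.085],[.513,-.2035,.116]]).round(1))
E
```

```text
t: 1.7
eef_pos: [0.5125, -0.2042, 0.1906]
ee_rot: [0.777, 1.571, -2.539]
force: [-0.0, -0.6, -0.2]
width: 0.0437
shift [0.0916, -0.0008, -0.0003] turn [-0.0001, 0.0, -0.0] rows>= 1.5
[[319.6 199.8]
 [319.6 193.6]
 [319.6 204.3]]
```

View pics/w1.png

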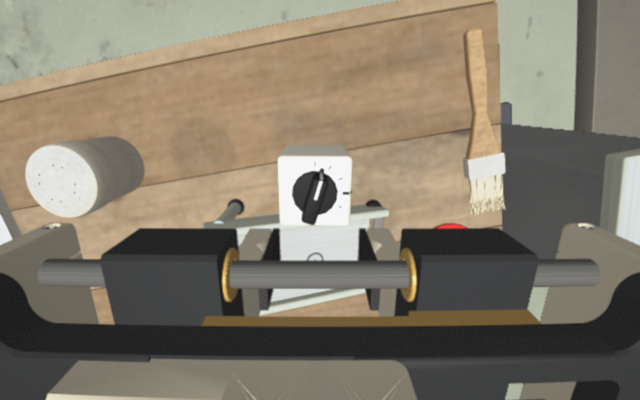

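The wrist view shows the knob at about (314,194) on its white pedestal. Its pointer leans toward the index tick on the right (348,193), so I'll measure the angle more closely.

Run:
```python
from h import *
f=grab_frame("wrist");crop(f,"w1c.png",(315,190),90,8)
```

```text
w1c.png origin 270 156 scale 8
```

View pics/w1c.png

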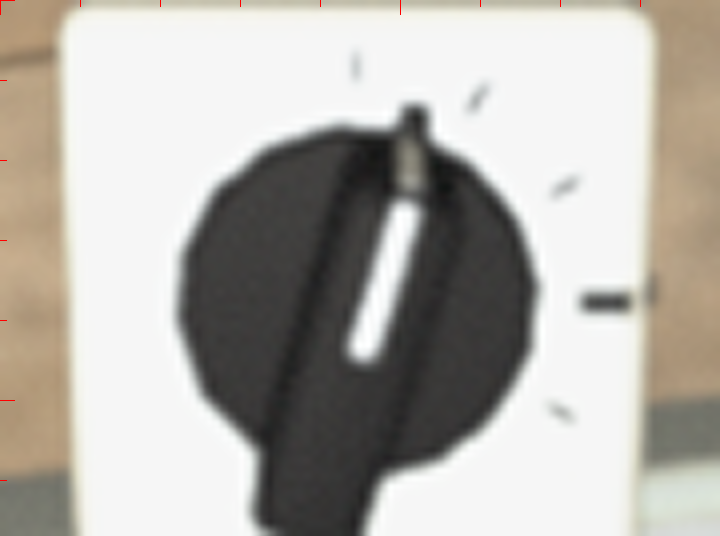

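The pointer starts at about 16.4° (0.285 rad), not 0, so the remaining turn is about 1.285 rad. I'll align the jaws to the bar, at azimuth 153.6°, and look again.

```bash
python3 -m crank '[[0.02,0,0,0.14,0,0,0.4],[0.04,0,0,0.286,0,0,0.4],[0.04,0,0,0.286,0,0,0.4],[0.04,0,0,0.286,0,0,0.4]]'
python3 - <<'E'
from h import *
s,c,C=now();print(c,C.round(3).tolist())
f=grab_frame("wrist");crop(f,"w2c.png",(318,190),130,6)
t=grab_frame("top");sd=grab_frame("side")
# wrist cam in tool frame
K,d,r,tt=cam(f);o=-r.T@tt;print("cam in tool",(C.T@(o-c)).round(4),(C.T@r.T).round(3).tolist())
print("centreline of tool projected", proj(f,[c+C@[ -.03,0,0],c,c+C@[.05,0,0]]).round(1))
E
```

```text
t: 2.3
eef_pos: [0.5129, -0.2048, 0.1514]
ee_rot: [3.127, 1.57, -0.473]
force: [0.3, 0.1, -0.2]
width: 0.0349
[ 0.51294044 -0.20482762  0.15138025] [[0.001, -0.443, -0.897], [-0.0, -0.897, 0.443], [-1.0, 0.0, -0.001]]
w2c.png origin 253 141 scale 6
cam in tool [-0.1574  0.0744 -0.0006] [[0.001, -0.277, 0.961], [-0.001, -0.961, -0.277], [1.0, -0.0, -0.001]]
centreline of tool projected [[320.5 271.2]
 [320.3 243.6]
 [320.  213.5]]
```

View pics/w2c.png

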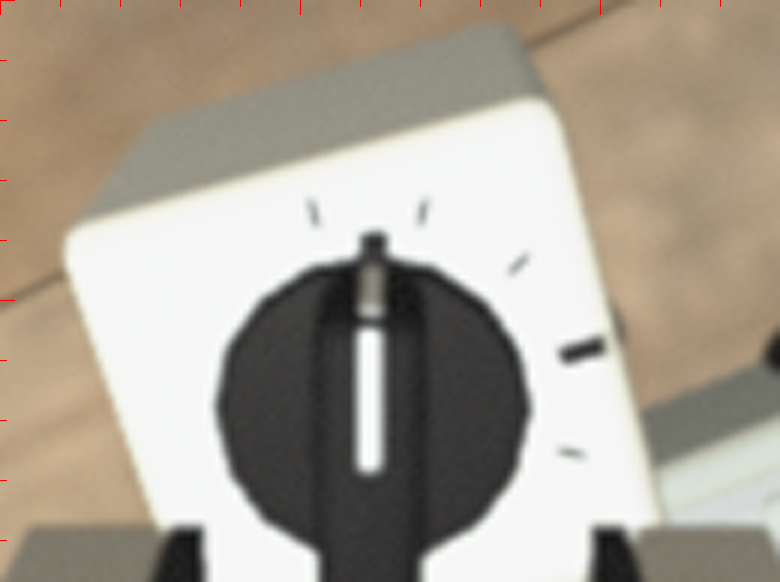

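Run:
```python
from h import *
f=grab_frame("wrist")
print(atz(f,(253+372/6,141+405/6),.092),atz(f,(253+370/6,141+405/6),.092))
print("spot via wrist needs view; ped corners",atz(f,(253+70/6,141+238/6),.085),atz(f,(253+548/6,141+103/6),.085))
delta([.5162,-.206,.125],Rd(153.6))
```

```text
[ 0.51636128 -0.2065623   0.092     ] [ 0.51658478 -0.20667287  0.092     ]
spot via wrist needs view; ped corners [ 0.54161486 -0.24106875  0.085     ] [ 0.48063342 -0.22989214  0.085     ]
shift [0.0264, 0.0001, -0.0035] turn [0.0009, -0.0013, 0.0005] rows>= 0.4
```

```bash
python3 -m crank '[[0,0,-0.0037,0,0,0,0.4],[0.025,0.0005,-0.0037,0,0,0,0.4],[0.04,0.0005,-0.0037,0,0,0,0.4],[0.04,0.0005,-0.0037,0,0,0,0.4]]'
python3 - <<'E'
from h import *
s,c,C=now();print(c,s["force"])
f=grab_frame("wrist");crop(f,"w3c.png",(318,220),130,6)
E
```

```text
t: 3.0
eef_pos: [0.515, -0.2062, 0.1094]
ee_rot: [0.416, 1.568, 3.097]
force: [-1.2, 0.5, 0.5]
width: 0.0349
[ 0.51502524 -0.20615963  0.10944233] [-1.1502808   0.51153998  0.45600287]
w3c.png origin 253 171 scale 6
```

View pics/w3c.png

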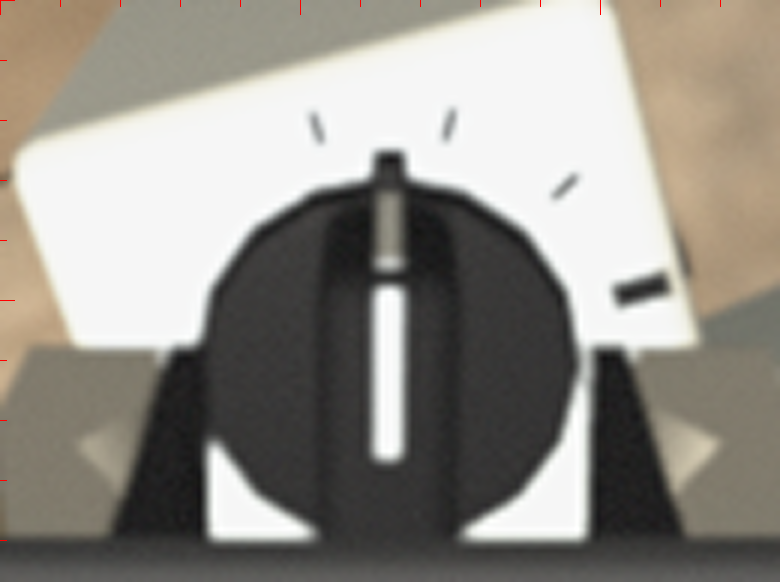

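```bash
python3 -m crank '[[0.005,0,-0.0012,0,0,0,0.4],[0.01,0,-0.0012,0,0,0,0.4],[0.01,0,-0.0012,0,0,0,0.0],[0.01,0,-0.0012,0,0,0,0.0],[0.01,0,-0.0012,0,0,0,0.0],[0.01,0,-0.0012,0,0,0,0.0]]' 35
python3 - <<'E'
from h import *
s,c,C=now();print(c,s["force"],s["moment"])
f=grab_frame("wrist");crop(f,"w4c.png",(318,230),130,6)
E
```

```text
t: 3.8
eef_pos: [0.516, -0.2064, 0.1006]
ee_rot: [0.09, 1.569, 2.77]
force: [-4.3, 4.5, 5.0]
width: 0.0128
[ 0.5159659  -0.20641366  0.10064129] [-4.33714839  4.53928725  4.96073461] [ 1.36086789  1.57422118 -0.06799142]
w4c.png origin 253 181 scale 6
```

View pics/w4c.png

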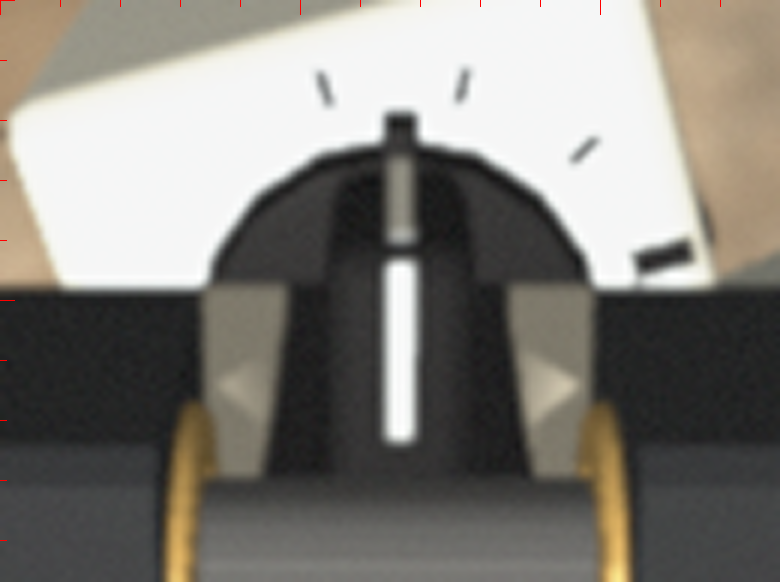

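Gripped at 12.8 mm width, bar centred. Turning clockwise.

```bash
python3 -m crank '[[-0.001,0,0,0.13,0,0,0],[-0.001,0,0,0.27,0,0,0],[-0.001,0,0,0.41,0,0,0],[-0.001,0,0,0.55,0,0,0],[-0.001,0,0,0.69,0,0,0],[-0.001,0,0,0.83,0,0,0],[-0.001,0,0,0.97,0,0,0],[-0.001,0,0,1.11,0,0,0],[-0.001,0,0,1.22,0,0,0],[-0.001,0,0,1.285,0,0,0]]'
python3 -m crank '[[0,0,0,0,0,0,0],[0,0,0,0,0,0,0]]'
python3 - <<'E'
from h import *
s,c,C=now();print(c,s["force"],s["moment"]);z=C[:,2];print(np.degrees(np.arctan2(z[1],z[0])),s["q"])
f=grab_frame("wrist");crop(f,"w5c.png",(318,230),130,6)
E
```

```text
t: 5.1
eef_pos: [0.5151, -0.2049, 0.1007]
ee_rot: [1.002, 1.567, 2.394]
force: [-4.1, 11.8, 2.5]
width: 0.0128
t: 5.35
eef_pos: [0.5151, -0.2049, 0.1007]
ee_rot: [0.997, 1.567, 2.392]
force: [-3.8, 12.0, 1.5]
width: 0.0133
[ 0.51511551 -0.20485986  0.10066897] [-3.76764502 12.00537038  1.53323966] [ 4.33712643  1.67120191 -0.04378679]
79.9174949607355 [-0.02719555  0.28067648 -0.41643663 -0.00351643 -0.8767536  -1.71731645]
w5c.png origin 253 181 scale 6
```

View pics/w5c.png

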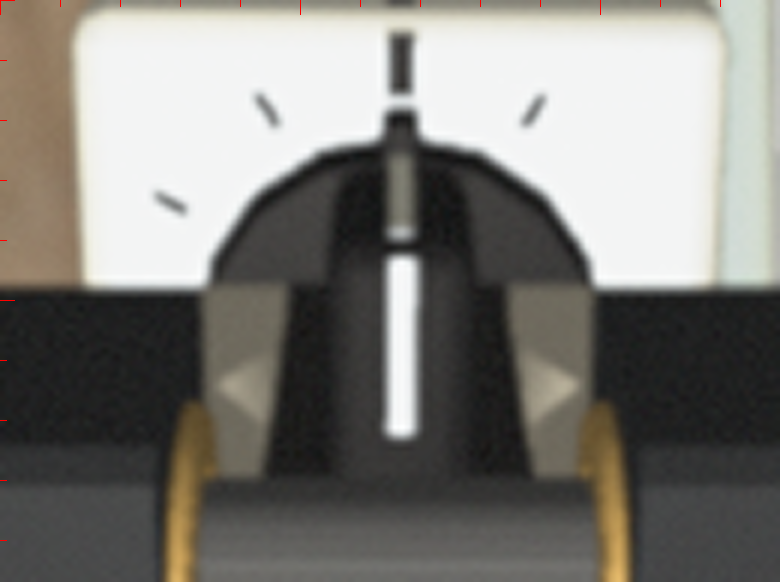

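The pointer lines up with the index mark. Releasing and rising.

```bash
python3 -m crank '[[0,0,0,0,0,0,0.3],[0,0,0,0,0,0,0.35],[0,0,0,0,0,0,0.35],[-0.03,0,0,0,0,0,0.35],[-0.07,0,0,0,0,0,0.35],[-0.10,0,0,0,0,0,0.35],[-0.10,0,0,0,0,0,0.35],[-0.10,0,0,0,0,0,0.35]]'
python3 - <<'E'
from h import *
s,c,C=now();print(c,s["force"],s["moment"])
f=grab_frame("wrist");crop(f,"w6c.png",(318,190),130,6);cv2.imwrite("pics/w6.png",f["pixels"][:,:,::-1])
print("knob est",proj(f,[[.5163,-.2065,.092],[.527,-.120,.045]]))
E
```

```text
t: 6.4
eef_pos: [0.5165, -0.2067, 0.2011]
ee_rot: [0.834, 1.57, 2.229]
force: [0.6, -0.6, -0.5]
width: 0.0305
[ 0.51652495 -0.20674621  0.20114834] [ 0.61792526 -0.56605314 -0.51424388] [-0.06807206  0.01594999 -0.05200585]
w6c.png origin 253 141 scale 6
knob est [[319.06931424 190.36138392]
 [401.94923368 174.19141238]]
```

View pics/w6c.png

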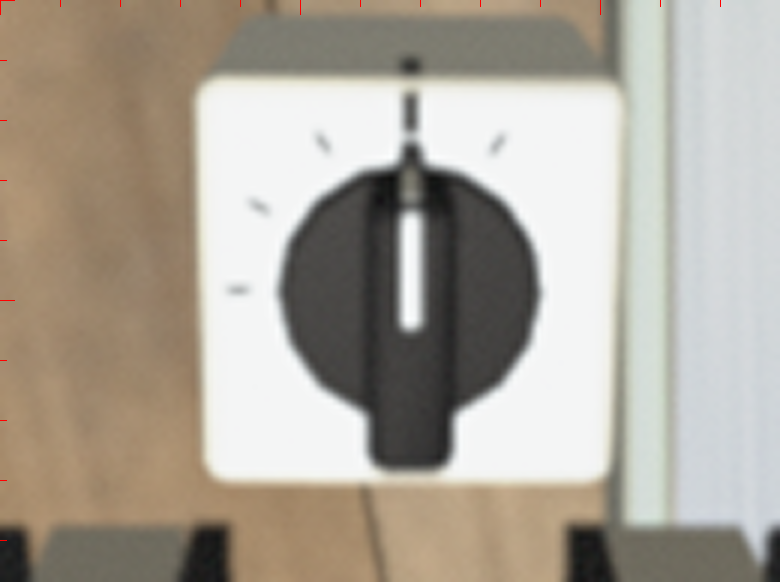

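View pics/w6.png

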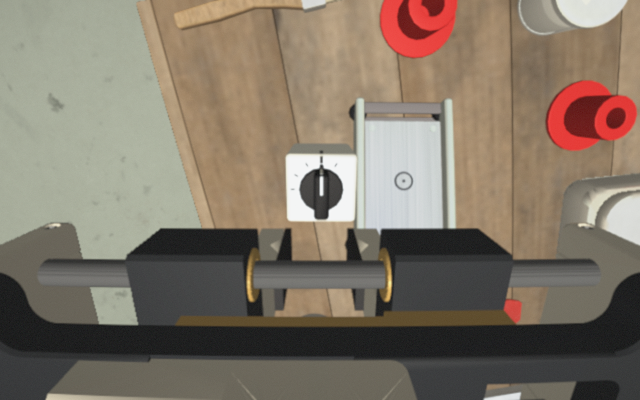

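Run:
```python
from h import *
f=grab_frame("wrist");crop(f,"w6d.png",(403,160),90,8)
sd=grab_frame("side");t=grab_frame("top")
crop(sd,"s6.png",(355,180),60,12);crop(t,"t6.png",(392,203),60,12)
```

```text
w6d.png origin 358 126 scale 8
s6.png origin 325 157 scale 12
t6.png origin 362 180 scale 12
```

View pics/w6d.png

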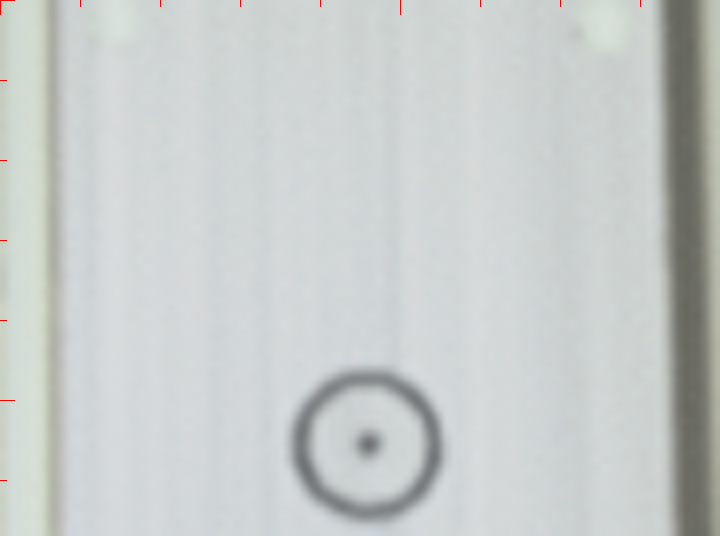

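View pics/s6.png

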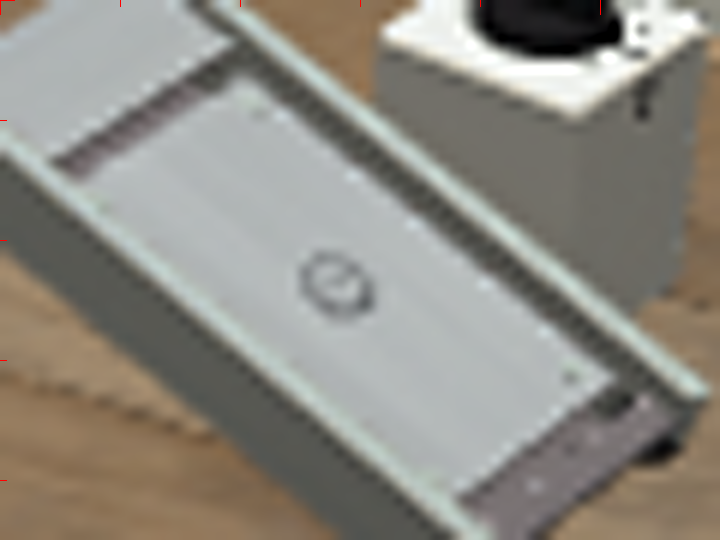

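View pics/t6.png

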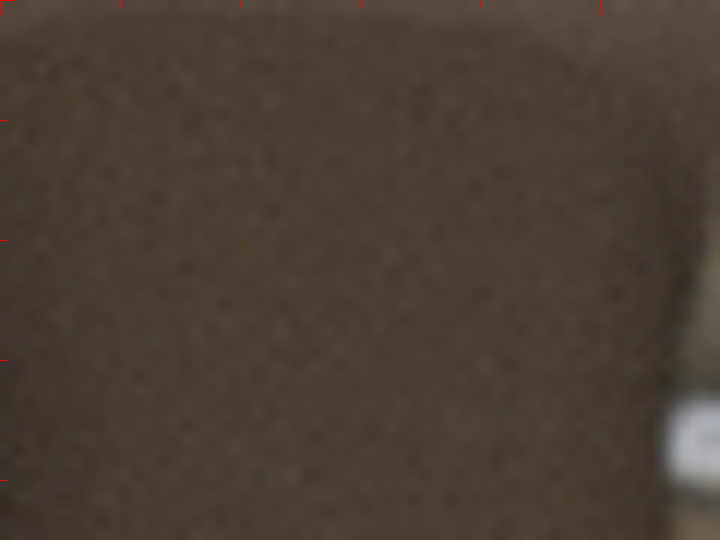

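Run:
```python
from h import *
f=grab_frame("wrist");sd=grab_frame("side")
print("spot",tri([f,sd],[(404,181.5),(353.1,180.8)]))
for z in(.040,.044,.048):print(z,atz(f,(404,181.5),z),atz(sd,(353.1,180.8),z))
print("knob",atz(f,(253+411/6,141+290/6),.092))
s,c,C=now();print(s["t"])
delta([.4955,.2535,.25],Rd(170))
delta([.4955,.2535,.22],Rd(170))
```

```text
spot (array([ 0.53319551, -0.11906251,  0.04433081]), [np.float64(0.0016472318380244297), np.float64(0.001647231838024533)])
0.04 [ 0.53613868 -0.11760775  0.04      ] [ 0.53400156 -0.12484533  0.04      ]
0.044 [ 0.53497734 -0.11856366  0.044     ] [ 0.53154561 -0.11909143  0.044     ]
0.048 [ 0.533816   -0.11951956  0.048     ] [ 0.52908965 -0.11333753  0.048     ]
knob [ 0.51528302 -0.20414794  0.092     ]
6.7
shift [-0.0491, 0.1011, 0.4495] turn [-1.5714, 0.0008, -0.0011] rows>= 8.4
shift [-0.0191, 0.101, 0.4495] turn [-1.5714, 0.0008, -0.0011] rows>= 8.4
```

Run:
```python
from h import *
M=Rd(170,20,-10);n=-M[:,0];print(n)
delta(np.array([.534,-.1185,.044])+n*.16,M)
```

```text
[-0.33682409  0.05939117  0.93969262]
shift [0.0066, 0.053, 0.0899] turn [-1.5539, 0.2747, -0.2751] rows>= 8.6
```

```bash
python3 -m crank '[[0.006,0.053,0.09,-1.554,0.275,-0.275,0.6],[0.006,0.053,0.09,-1.554,0.275,-0.275,0.6],[0.006,0.053,0.09,-1.554,0.275,-0.275,0.6],[0.006,0.053,0.09,-1.554,0.275,-0.275,0.6],[0.006,0.053,0.09,-1.554,0.275,-0.275,0.6],[0.006,0.053,0.09,-1.554,0.275,-0.275,0.6],[0.006,0.053,0.09,-1.554,0.275,-0.275,0.6],[0.006,0.053,0.09,-1.554,0.275,-0.275,0.6],[0.006,0.053,0.09,-1.554,0.275,-0.275,0.6],[0.006,0.053,0.09,-1.554,0.275,-0.275,0.6]]'
python3 - <<'E'
from h import *
s,c,C=now();print(c,s["q"],(C-Rd(170,20,-10)).round(3).tolist())
f=grab_frame("wrist");crop(f,"w7c.png",(318,190),130,6)
print(proj(f,[[.534,-.1185,.044]]))
E
```

```text
t: 7.95
eef_pos: [0.4799, -0.1091, 0.1955]
ee_rot: [-3.141, 1.22, -0.175]
force: [1.4, -0.8, -0.4]
width: 0.0528
[ 0.47990324 -0.10912165  0.19549614] [ 0.2935176  -0.14296313 -0.80372203  0.27300971 -0.61253012 -0.66948686] [[0.001, -0.001, 0.001], [-0.0, 0.0, 0.001], [0.0, -0.0, -0.001]]
w7c.png origin 253 141 scale 6
[[319.89264677 178.81835074]]
```

View pics/w7c.png

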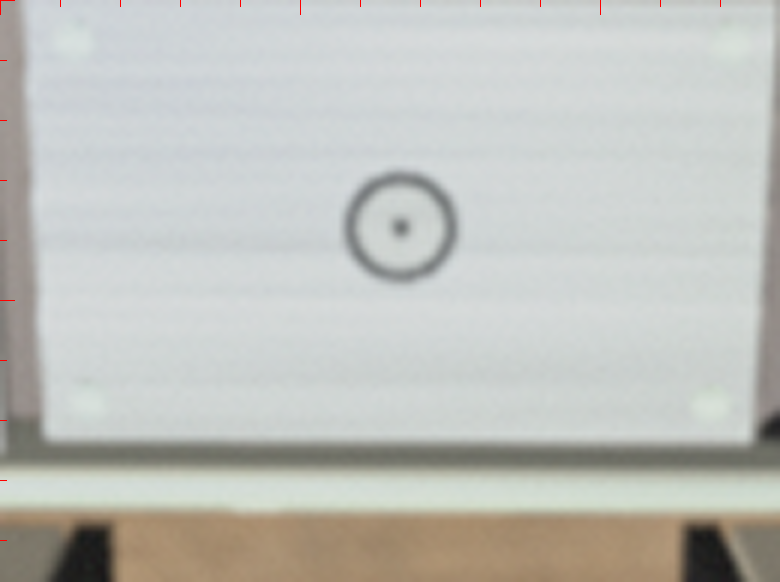

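Run:
```python
from h import *
delta([.497,.2535,.2],Rd(170))
```

```text
shift [-0.0202, -0.3598, 0.0429] turn [-0.0024, -0.3502, -0.0001] rows>= 5.8
```

```bash
python3 -m crank '[[-0.02,-0.06,0.043,0,-0.12,0,0.8],[-0.02,-0.12,0.043,0,-0.24,0,0.8],[-0.02,-0.18,0.043,0,-0.35,0,0.8],[-0.02,-0.24,0.043,0,-0.35,0,0.8],[-0.02,-0.30,0.043,0,-0.35,0,0.8],[-0.02,-0.36,0.043,0,-0.35,0,0.8],[-0.02,-0.36,0.043,0,-0.35,0,0.8],[-0.02,-0.36,0.043,0,-0.35,0,0.8]]'
python3 - <<'E'
from h import *
s,c,C=now();print(c,s["q"])
f=grab_frame("wrist");crop(f,"w8c.png",(318,190),130,6)
print(proj(f,[[.497,.2535,.126]]))
E
```

```text
t: 9.0
eef_pos: [0.496, 0.2541, 0.1988]
ee_rot: [1.252, 1.569, -2.065]
force: [0.5, 0.1, 0.7]
width: 0.0702
[0.49604181 0.25406646 0.19880999] [ 8.25007998e-01  1.87462144e-01 -2.90146931e-01  5.11991102e-04
 -1.09495818e+00 -1.00038414e+00]
w8c.png origin 253 141 scale 6
[[318.64653697 203.75697998]]
```

View pics/w8c.png

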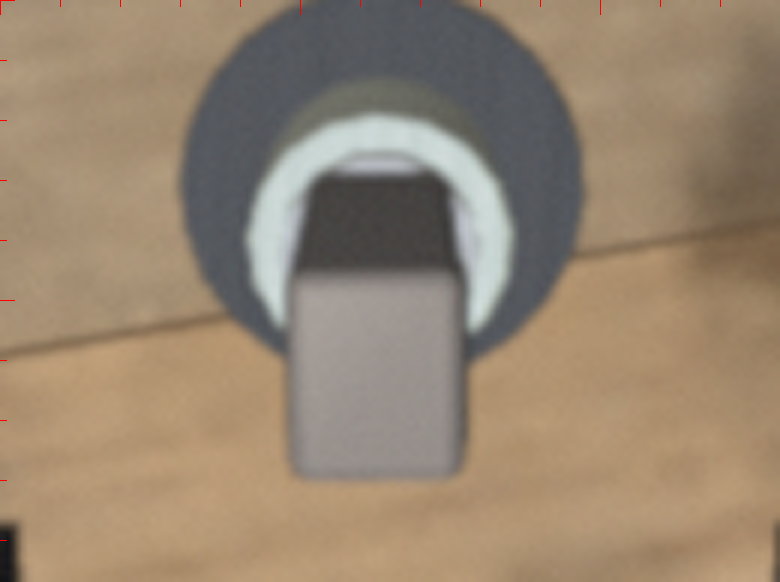

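```bash
python3 -m crank '[[0.02,0,-0.0027,0,0,0,0.7],[0.06,0.0005,-0.0027,0,0,0,0.7],[0.1,0.0005,-0.0027,0,0,0,0.7],[0.126,0.0005,-0.0027,0,0,0,0.7],[0.126,0.0005,-0.0027,0,0,0,0.7]]'
python3 - <<'E'
from h import *
s,c,C=now();print(c,s["force"],s["width"])
f=grab_frame("wrist");cv2.imwrite("pics/w9.png",f["pixels"][:,:,::-1])
E
```

```text
t: 9.68
eef_pos: [0.498, 0.2508, 0.0722]
ee_rot: [1.064, 1.567, -2.255]
force: [-0.4, 0.1, 1.5]
width: 0.0614
[0.49798032 0.25076687 0.07221949] [-0.41050358  0.13749645  1.45899284] 0.06138318056578937
```

View pics/w9.png

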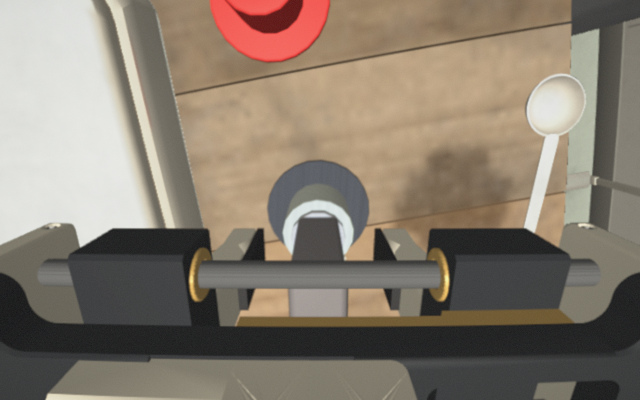

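```bash
python3 -m crank '[[0,-0.002,0,0,0,0,0.6],[0,-0.002,0,0,0,0,0],[0,-0.002,0,0,0,0,0],[0,-0.002,0,0,0,0,0],[0,-0.002,0,0,0,0,0],[0,-0.002,0,0,0,0,0]]' 40
python3 -c "
from h import *
s,c,C=now();print(c,s['force'],s['moment'],s['width'],C.round(3).tolist())"
```

```text
t: 10.48
eef_pos: [0.4993, 0.2549, 0.0738]
ee_rot: [3.045, 1.57, -0.271]
force: [-2.1, -0.8, 4.2]
width: 0.0239
[0.49925221 0.2548892  0.07376408] [-2.1170835  -0.84869733  4.15132055] [ 0.10539686  0.6675114  -0.02245287] 0.023853712693408597 [[0.0, -0.173, -0.985], [-0.0, -0.985, 0.173], [-1.0, 0.0, -0.0]]
```

```bash
python3 -m crank '[[-0.02,0,0,0,0,0,0],[-0.04,0,0,0,0,0,0],[-0.07,0,0,0,0,0,0],[-0.10,0,0,0,0,0,0],[-0.13,0,0,0,0,0,0],[-0.13,0,0,0,0,0,0],[-0.13,0,0,0,0,0,0]]'
python3 - <<'E'
from h import *
s,c,C=now();print(c,s['force'],s['moment'],s['width'])
f=grab_frame("side");tip=c+C@[.0618,0,0];p=proj(f,[tip,c]);print(p);crop(f,"s10.png",p[1],80,10)
M=Rd(170,20,-10);n=-M[:,0]
delta(np.array([.534,-.1185,.044])+n*(.0618+.03),M)
delta(np.array([.534,-.1185,.044])+n*(.0618+.1),M)
E
```

```text
t: 11.35
eef_pos: [0.4985, 0.2545, 0.2024]
ee_rot: [0.829, 1.569, -2.488]
force: [-1.1, 0.4, -2.8]
width: 0.0237
[0.49854637 0.25446757 0.20243544] [-1.13981712  0.3670831  -2.81607886] [-0.05518293  0.14669648  0.0187492 ] 0.023652428765127666
[[300.74635069 224.26290638]
 [300.47661953 203.04024969]]
s10.png origin 260 173 scale 10
shift [0.0724, 0.3609, -0.0685] turn [0.0001, 0.3503, -0.0017] rows>= 6.0
shift [0.0066, 0.361, -0.0445] turn [0.0001, 0.3503, -0.0017] rows>= 5.8
```

View pics/s10.png

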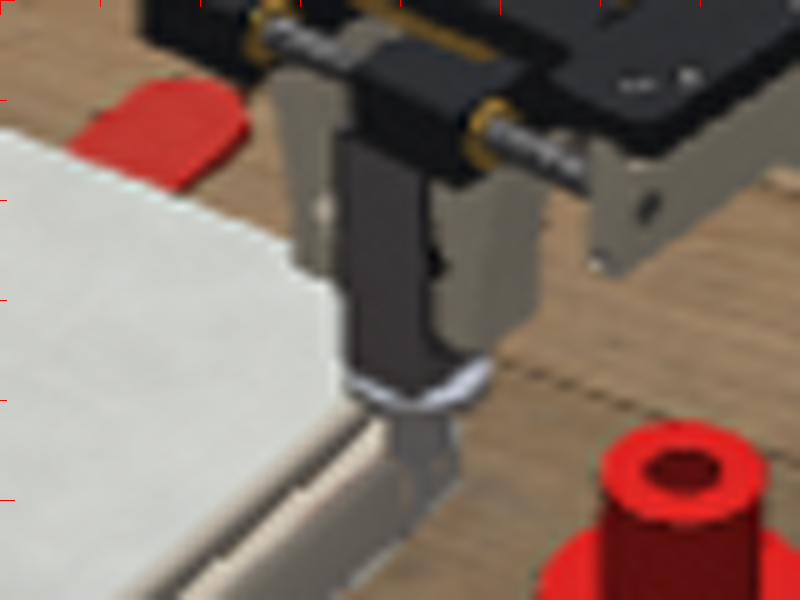

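```bash
python3 -m crank '[[0.007,0.05,-0.0445,0,0,0,0],[0.007,0.11,-0.0445,0,0.06,0,0],[0.007,0.17,-0.0445,0,0.14,0,0],[0.007,0.23,-0.0445,0,0.22,0,0],[0.007,0.29,-0.0445,0,0.3,0,0],[0.007,0.34,-0.0445,0,0.35,0,0],[0.007,0.361,-0.0445,0,0.35,-0.0017,0],[0.007,0.361,-0.0445,0,0.35,-0.0017,0],[0.007,0.361,-0.0445,0,0.35,-0.0017,0]]'
python3 - <<'E'
from h import *
s,c,C=now();print(c,s['force'],s['moment'],s['width'],(C-Rd(170,20,-10)).round(3).tolist())
M=Rd(170,20,-10);n=-M[:,0]
delta(np.array([.534,-.1185,.044])+n*(.0618+.02),M)
f=grab_frame("wrist");cv2.imwrite("pics/w11.png",f["pixels"][:,:,::-1])
E
```

```text
t: 12.52
eef_pos: [0.4802, -0.1083, 0.196]
ee_rot: [-3.138, 1.221, -0.172]
force: [0.0, -0.3, -2.0]
width: 0.0236
[ 0.48024464 -0.10828766  0.19601193] [ 0.02000845 -0.27544691 -2.02252999] [0.29687439 1.43769874 0.03669588] 0.023613757466342197 [[0.0, 0.0, 0.0], [0.001, 0.0, 0.0], [0.0, -0.001, -0.0]]
shift [0.0798, 0.0008, 0.0006] turn [-0.0004, -0.0003, 0.001] rows>= 1.3
```

View pics/w11.png

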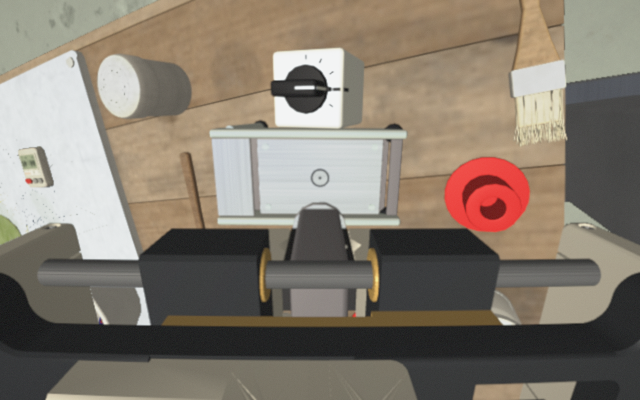

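```bash
python3 -m crank '[[0.03,0,0,0,0,0,0],[0.06,0,0.0005,0,0,0,0],[0.078,0,0.0005,0,0,0,0],[0.078,0,0.0005,0,0,0,0],[0.078,0,0.0005,0,0,0,0]]'
python3 - <<'E'
from h import *
s,c,C=now();print(c,s['force'],s['moment'],s['width'])
f=grab_frame("side");w=grab_frame("wrist")
M=Rd(170,20,-10);n=-M[:,0];S=np.array([.534,-.1185,.044])
tip=c+C@[.0618,0,0];print("tip",tip,"spot rel tool",C.T@(S-tip));print(proj(f,[tip,S]),proj(w,[tip,S]))
crop(f,"s12.png",(350,175),80,10);crop(w,"w12.png",(320,180),130,6)
E
```

```text
t: 13.2
eef_pos: [0.5066, -0.1123, 0.1236]
ee_rot: [-3.138, 1.22, -0.17]
force: [-0.2, -0.3, -1.6]
width: 0.024
[ 0.50661935 -0.11233952  0.12356556] [-0.21832787 -0.26448661 -1.59916909] [ 0.28911649  1.47075958 -0.0248456 ] 0.02397794728882558
tip [ 0.52753416 -0.11592072  0.06552259] spot rel tool [0.02255184 0.001455   0.00098953]
[[354.24132414 175.75309547]
 [352.30488833 180.67514708]] [[320.18402496 208.41381789]
 [321.31801917 197.94390121]]
s12.png origin 310 145 scale 10
w12.png origin 255 131 scale 6
```

View pics/s12.png

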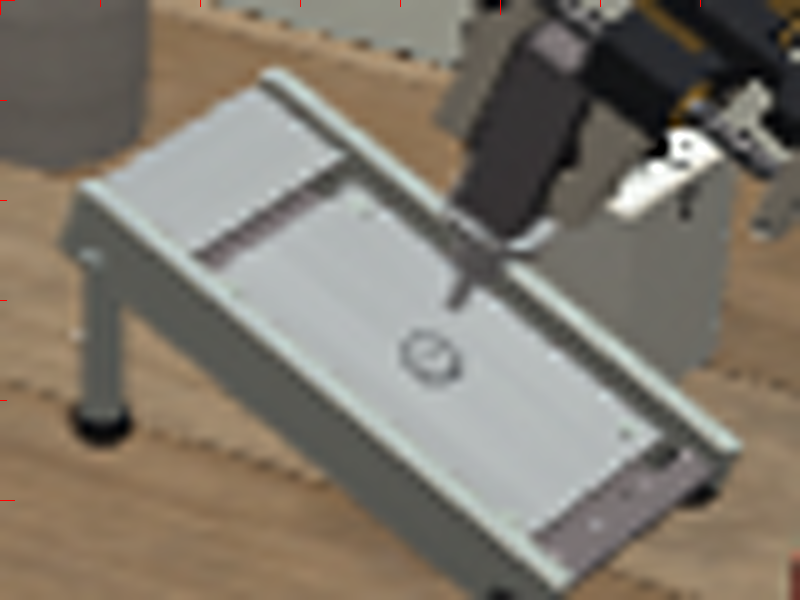

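View pics/w12.png

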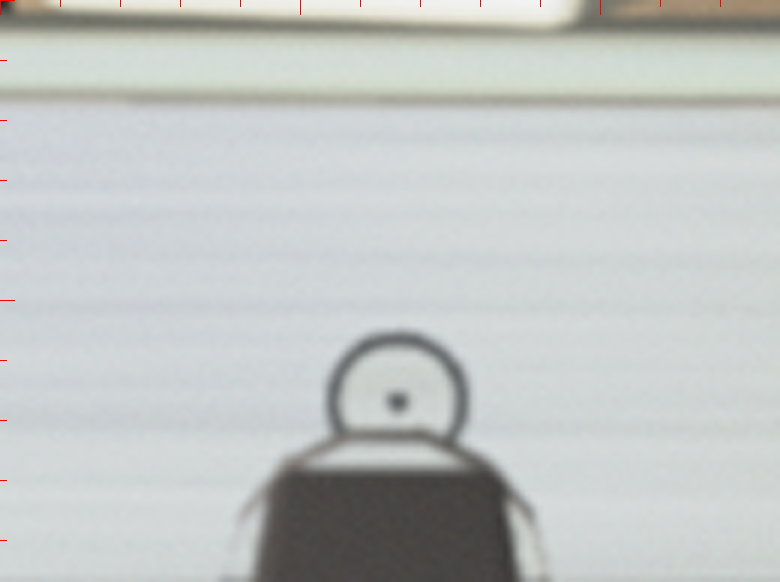

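```bash
cat > fr.py <<'E'
from h import *
s,c,C=now();n=-C[:,0];S=np.array([.534,-.1185,.044])
print("t",s["t"],"Fn",round(float(np.dot(s["force"],n)),2),"F",np.round(s["force"],2),"tip->spot tool",(C.T@(S-c)-[.0618,0,0]).round(4),"ang",np.degrees(np.arccos(n@[-.33682,.05939,.93969])).round(2),s["width"].__round__(4))
E
python3 fr.py; python3 -m crank '[[0.008,0.0005,0.001,0,0,0,0],[0.014,0.0005,0.001,0,0,0,0],[0.018,0.0005,0.001,0,0,0,0],[0.018,0.0005,0.001,0,0,0,0],[0.018,0.0005,0.001,0,0,0,0]]' >/dev/null; python3 fr.py
python3 -m crank '[[0.001,0,0,0,0,0,0],[0.002,0,0,0,0,0,0],[0.002,0,0,0,0,0,0]]' >/dev/null; python3 fr.py
```

```text
t 13.3 Fn -1.77 F [ 0.24 -0.77 -1.75] tip->spot tool [0.023  0.0015 0.0015] ang 0.26 0.0242
t 13.925 Fn -1.46 F [ 0.58 -0.08 -1.34] tip->spot tool [ 0.0042  0.0003 -0.0003] ang 0.19 0.0236
t 14.3 Fn -1.95 F [-0.78 -0.65 -2.32] tip->spot tool [ 0.0022  0.0004 -0.0004] ang 0.2 0.0241
```

```bash
python3 -m crank '[[0.001,0,0,0,0,0,0],[0.001,0,0,0,0,0,0]]' >/dev/null; python3 fr.py
python3 -m crank '[[0.001,0,0,0,0,0,0],[0.001,0,0,0,0,0,0]]' >/dev/null; python3 fr.py;python3 -m crank '[[0.001,0,0,0,0,0,0],[0.001,0,0,0,0,0,0]]' >/dev/null; python3 fr.py
```

```text
t 14.55 Fn -1.73 F [-0.31 -0.89 -1.9 ] tip->spot tool [ 0.0012  0.0004 -0.0004] ang 0.2 0.0238
t 14.8 Fn -1.52 F [-0.5   0.03 -1.8 ] tip->spot tool [ 0.0002  0.0004 -0.0004] ang 0.19 0.0236
t 15.05 Fn -0.68 F [-0.62  0.81 -1.  ] tip->spot tool [-0.0007  0.0004 -0.0003] ang 0.2 0.0239
```

```bash
python3 -m crank '[[0.001,0,0,0,0,0,0],[0.001,0,0,0,0,0,0]]' >/dev/null; python3 fr.py
python3 -m crank '[[0.001,0,0,0,0,0,0],[0.001,0,0,0,0,0,0]]' >/dev/null; python3 fr.py;python3 -m crank '[[0.001,0,0,0,0,0,0],[0.001,0,0,0,0,0,0]]' >/dev/null; python3 fr.py
python3 - <<'E'
from h import *
f=grab_frame("side");crop(f,"s13.png",(352,178),60,12)
E
```

```text
t 15.3 Fn 1.14 F [-0.93  0.81  0.83] tip->spot tool [-0.0017  0.0004 -0.0003] ang 0.2 0.0242
t 15.55 Fn 1.35 F [-1.03  0.49  1.03] tip->spot tool [-0.0028  0.0004 -0.0003] ang 0.2 0.0235
t 15.8 Fn 2.92 F [-1.96  0.87  2.35] tip->spot tool [-0.0037  0.0004 -0.0002] ang 0.2 0.0238
s13.png origin 322 155 scale 12
```

View pics/s13.png

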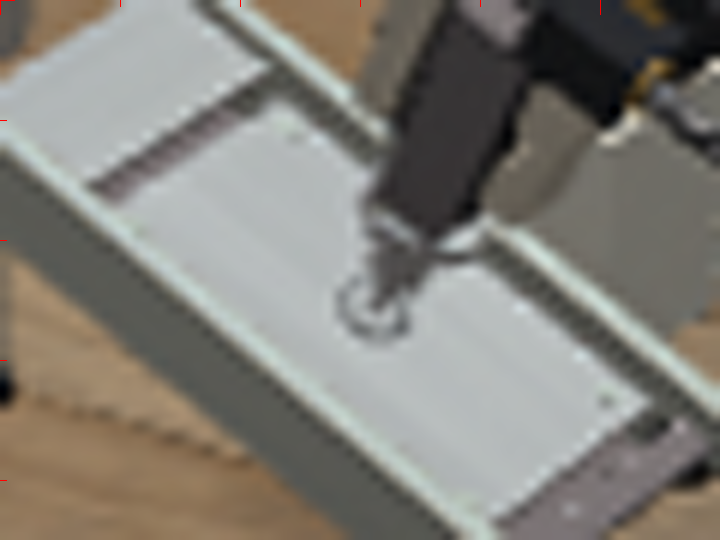

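The tip sits inside the ring, the spring is engaging, and I estimate 3–4 mm of compression so far. Adding 2 mm, then averaging the force.

```bash
python3 -m crank '[[0.001,0,0,0,0,0,0],[0.002,0,0,0,0,0,0],[0.002,0,0,0,0,0,0]]' >/dev/null; for i in 1 2 3 4 5; do python3 fr.py; python3 -m crank '[[0,0,0,0,0,0,0]]' >/dev/null; done
python3 - <<'E'
from h import *
f=grab_frame("side");crop(f,"s14.png",(352,178),60,12)
w=grab_frame("wrist");cv2.imwrite("pics/w14.png",w["pixels"][:,:,::-1])
E
```

```text
t 16.225 Fn 2.33 F [-2.56  0.42  1.54] tip->spot tool [-0.0058  0.0004 -0.0003] ang 0.2 0.0236
t 16.35 Fn 3.33 F [-1.31 -0.52  3.11] tip->spot tool [-0.0057  0.0004 -0.0003] ang 0.2 0.0237
t 16.475 Fn 0.99 F [-1.18  0.35  0.61] tip->spot tool [-0.0057  0.0004 -0.0003] ang 0.2 0.0241
t 16.6 Fn 3.4 F [-1.74  0.21  2.98] tip->spot tool [-0.0057  0.0004 -0.0003] ang 0.2 0.024
t 16.725 Fn 2.38 F [-1.23  1.33  2.01] tip->spot tool [-0.0057  0.0004 -0.0003] ang 0.2 0.0239
s14.png origin 322 155 scale 12
```

View pics/s14.png

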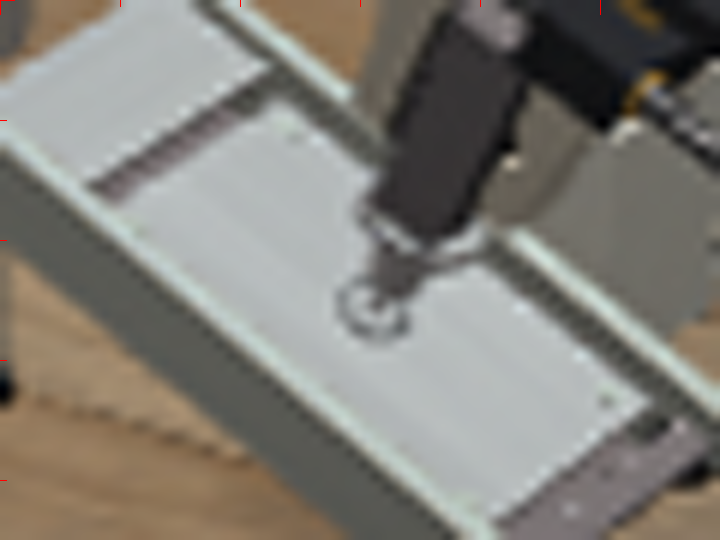

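View pics/w14.png

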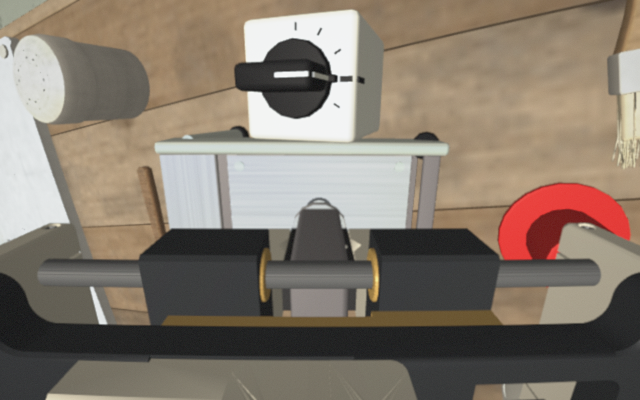

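```bash
python3 -m crank '[[0.0005,0,0,0,0,0,0],[0.001,0,0,0,0,0,0],[0.001,0,0,0,0,0,0]]' >/dev/null; for i in 1 2 3 4 5 6 7 8; do python3 fr.py; python3 -m crank '[[0,0,0,0,0,0,0]]' >/dev/null; done
python3 - <<'E'
from h import *
f=grab_frame("side");cv2.imwrite("pics/s15.png",f["pixels"][:,:,::-1])
w=grab_frame("wrist");crop(w,"w15.png",(310,80),130,6)
E
```

```text
t 17.325 Fn 3.21 F [-0.65  1.39  3.09] tip->spot tool [-0.0068  0.0004 -0.0003] ang 0.2 0.0237
t 17.45 Fn 2.97 F [-2.56  0.67  2.2 ] tip->spot tool [-0.0067  0.0004 -0.0003] ang 0.2 0.0236
t 17.575 Fn 3.04 F [-1.31 -0.64  2.8 ] tip->spot tool [-0.0067  0.0004 -0.0003] ang 0.2 0.0238
t 17.7 Fn 2.8 F [-0.68 -1.01  2.79] tip->spot tool [-0.0067  0.0004 -0.0003] ang 0.2 0.024
t 17.825 Fn 3.03 F [-1.82  0.66  2.53] tip->spot tool [-0.0067  0.0004 -0.0003] ang 0.2 0.0241
t 17.95 Fn 2.96 F [-1.51 -0.93  2.66] tip->spot tool [-0.0067  0.0004 -0.0003] ang 0.2 0.0241
t 18.075 Fn 3.87 F [-1.84  0.56  3.42] tip->spot tool [-0.0067  0.0004 -0.0003] ang 0.2 0.0238
t 18.2 Fn 3.04 F [-0.71  0.61  2.94] tip->spot tool [-0.0067  0.0004 -0.0003] ang 0.2 0.0237
w15.png origin 245 31 scale 6
```

View pics/s15.png

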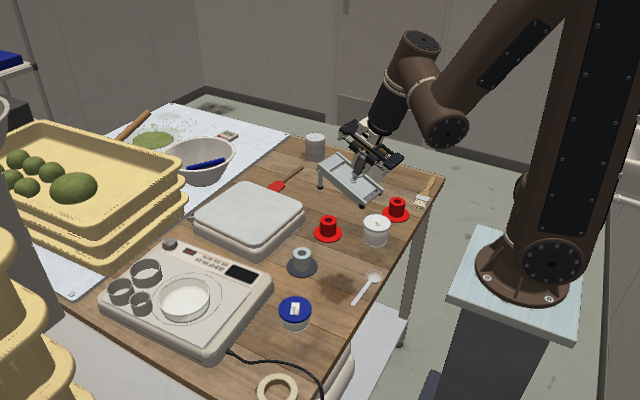

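View pics/w15.png

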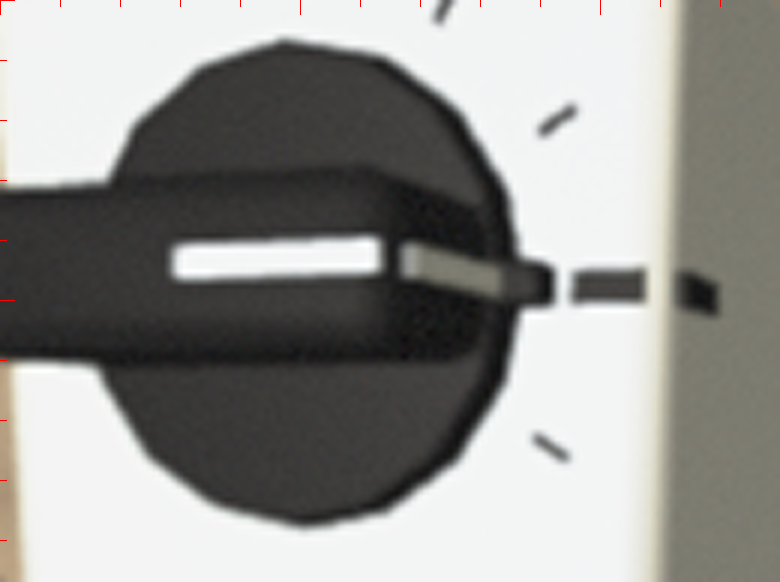

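The contact force is about 4.8 N, which means roughly 5.6–6 mm in. The pointer is at the mark and the bystanders look untouched. Handing in.

```bash
python3 -c "
from station import job_done
print(job_done())"; python3 fr.py
```

```text
the job is handed in; nothing more can be done
None
the job is handed in; nothing more can be done
```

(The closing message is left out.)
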